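Make up two electrochemical cell kits

ROBOT

A 6-joint arm with a two-finger parallel gripper is mounted at the origin on the work surface. World frame = base frame: x ahead of the robot, y to its left, z up, the work surface at z = 0. Lengths are in m, angles in rad, forces in N, time in s.
With the tool pointing down it reaches from about 0.3 to 0.875 m from the base axis. Payload 6.4 kg.
Tool frame: the origin (TCP) lies at the very end of the fingers, on their centre line; the grasp point (between the pads) lies grip_point_offset behind it (grip_point_offset is the distance from the TCP to the grasp point, in m); y points along the fingers, x is the direction in which the jaws open and shut, and the axes are right-handed (so a half turn about y gives the same grasp; the last joint's range is limited). The gripper opens to 85 mm and grips with 20 to 120 N. Pads are 22 mm wide; open, the fingers measure 114 mm over their backs; the gripper's body (76 mm by 85 mm) begins 54 mm behind the grasp point. The pads swing forward as they close: fully open they stand 13 mm farther back than shut.
Start: joints at [-1.341, 0.181, 1.607, -0, 1.354, -0.206], TCP at [0.243, -0.521, 0.231] pointing down, gripper open.
Joint ranges: [-2.99, 2.99], [-0.89, 2.07], [0.3, 2.58], [-1.14, 4.28], [0, 2.63], [-3.12, 3.12]. Speed limits (rad/s): [2.57, 2.57, 3.01, 3.14, 3.14, 3.14].

INTERFACE

Orientations are given as a unit quaternion [w, x, y, z].
In Python, from bench import get_obs, camera, camera_model, hand_in, grip_point_offset gives the robot as it stands.
- The arm moves only by the shell command python3 -m jog 'ROWS'. ROWS is JSON, a list of rows, each a list of 7 numbers: the shift along the tool's x, y, z in mm, then the turn, a rotation vector about the tool's x, y, z in degrees, then the gripper's target within -1 to 1 (shut at 1, half-way at 0, fully open at -1). In form: [[x, y, z, ax, ay, az, grip], ...]. A call has 1 to 8 rows; each row shifts and turns the commanded pose from where the row before left it, along the tool's axes as they then stand; what a row does not reach is not made up. A row lasts 1/12 s, in which the tool goes at most 41.7 mm and 7.16 degrees, less where a joint would pass 70% of its speed; a pose out of reach is approached as far as the arm can. A call is refused whole if a number of a shift passes 41.7 or a number of a turn 7.16, either way. A call with a gripper value outside its range is refused whole. The fingers move at their own pace and stop on an object; the grip force is fixed at half the most. Time passes only in rows, so rows that do not move let the fingers close. It gives the time, the measured TCP pose, the force and the opening at its end, in the units of the state.
- get_obs(): the state, without advancing time (a new reading comes with each control period).
- camera(name): name is "scene" or "top" or "wrist"; returns the picture (384x512x3 uint8, blue, green, red); there is no depth.
- camera_model(name): a dict with "K" (3x3 intrinsics, pixels), "pose" (4x4, takes a point from camera to world coordinates). Camera axes: x right, y down, z forward; pixel columns grow to the right and rows downward; lengths in m; the calibration is good to about 2 mm. A picture is of the moment at which its call begins: read the wrist's pose just before it. camera_model takes no time and is no camera call; for the wrist camera it gives the pose at the moment of the call.
- hand_in(): hands the job in, once; it reports no verdict.
The state is a dict: "time_s": time; "q": joint angles; "dq": joint speeds; "joint_efforts": joint torques, N m; "eef_pos": TCP position; "eef_rot": TCP orientation; "wrist_force": force on the tool from outside, world axes, zero at the start; "torque": the same for the moment, N m; "opening": opening from 0.0 (shut) to 1.0 (fully open).
Only numpy, scipy, OpenCV 4.12 (cv2) and the standard library are available. Lean on these libraries where they do the work, as an engineer would, in place of code of your own. Each camera call takes 0.05 s, during which the arm holds its last target.

TASK

Make up the two measuring kits on their boards: the red case, the clear glass cell and the grey stopper go on the blue board, the black case and the amber glass cell on the yellow board, each set down centred in its own outline (cases along the long outline, cells in the large circles, stopper upright in the small one) and let go. The two cases lie so tight side by side that fingers fit between them only after one has been nudged along lengthways. Keep the glass cells upright, and leave the bottle, pen pot and screwdriver alone.

Things in the scene. Friction and masses are not known exactly. Their poses are not given: they have to be found in the camera images.
- red_case_center (a point): red plastic electrode case, closed, a flat box 32 x 96 x 24 mm (x, y, height), thin grey seam, small grey plate on its lid, 80 g. Point: its centre, 12 mm above the underside; its y axis is the long axis. Gripped across its width. At the start it lies on a 2 mm thick white mat, its long side 0.5 mm from the black case's, ends level; either may be nearer the robot
- black_case_center (a point): black plastic electrode case, size, point and axes as the red one, lying parallel beside it on the 2 mm mat. No finger room between the two until one is slid along lengthways (it slides easily, pushed on its end, the other staying); at least 55 mm beyond both ends of the pair is free
- clear_cell_center (a point): clear glass cell, an open round cup 50 mm high, outside diameter 50 mm at the foot and 54 mm at the rim, wall 3 mm, about 70 g, with a small white stirring bar inside on the bottom (part of it). Point: on the axis, 25 mm above its underside; z axis up. Stands on the table at the start
- amber_cell_center (a point): amber (brown) glass cell, an open round cup 50 mm high, outside diameter 50 mm at the foot and 54 mm at the rim, wall 3 mm, about 70 g, with a small white stirring bar inside on the bottom (part of it). Point: on the axis, 25 mm above its underside; z axis up. Stands on the table at the start
- stopper_center (a point): grey stopper standing upright on the table, 36 mm high: round head 42 mm in diameter in its top 11 mm, below it a body tapering from 35 mm to 32 mm at the foot, about 40 g. Point: on the axis, 18 mm above its underside; z axis up
- blue_board: blue kit board, a plate 160 x 180 x 4 mm (x, y, height) fixed to the table, with white outlines. Origin: centre of its underside, on the table; its top 4 mm higher. In its own axes: long outline 42 x 106 mm (x, y) for a case, centre x -45, y 0 mm; large circle, 66 mm wide, for a cell at x +40, y +50 mm; small circle, 48 mm wide, for the stopper at x +40, y -50 mm
- yellow_board: yellow kit board, a plate 160 x 180 x 4 mm (x, y, height) fixed to the table, with black outlines. Origin: centre of its underside, on the table; its top 4 mm higher. In its own axes: long outline 42 x 106 mm (x, y) for a case, centre x -45, y 0 mm; one large circle, 66 mm across, for a cell at x +40, y 0 mm
- bottle_mid (a point): bystander: white plastic bottle with blue cap, 60 mm in diameter, 120 mm high, beyond the work. Point: half-way up its axis. Not to be disturbed
- pen_pot_mid (a point): bystander: square black pen pot 75 x 75 x 95 mm with pens standing in it up to 140 mm high. Point: centre of the pot, 47.5 mm up. Not to be disturbed
- screwdriver_grip (a point): bystander: green-handled screwdriver, about 160 mm long, lying beyond the glass cells. Point: middle of its handle. Not to be disturbed

How it is judged:
At the end, for the whole second after the job is handed in: Every thing lies flat or stands upright (within 7 degrees) on its own board as asked, released and at rest, its centre within 13 mm, along each of the board's x and y axes, of the centre of its outline; both cases along their outline within 11 degrees, either way round (x of red_case_center in the frame of blue_board between -0.058 and -0.032 m and y of red_case_center in the frame of blue_board between -0.013 and 0.013 m and z of red_case_center in the frame of blue_board between 0.012 and 0.02 m and angle between each of red_case_center, clear_cell_center, stopper_center, black_case_center, amber_cell_center's own z axis and vertical below 0.12 rad and linear speed of each of red_case, clear_cell, stopper, black_case, amber_cell below 0.02 m/s and x of clear_cell_center in the frame of blue_board between 0.027 and 0.053 m and y of clear_cell_center in the frame of blue_board between 0.037 and 0.063 m and z of clear_cell_center in the frame of blue_board between 0.025 and 0.033 m and x of stopper_center in the frame of blue_board between 0.027 and 0.053 m and y of stopper_center in the frame of blue_board between -0.063 and -0.037 m and z of stopper_center in the frame of blue_board between 0.018 and 0.026 m and x of black_case_center in the frame of yellow_board between -0.058 and -0.032 m and y of black_case_center in the frame of yellow_board between -0.013 and 0.013 m and z of black_case_center in the frame of yellow_board between 0.012 and 0.02 m and x of amber_cell_center in the frame of yellow_board between 0.027 and 0.053 m and y of amber_cell_center in the frame of yellow_board between -0.013 and 0.013 m and z of amber_cell_center in the frame of yellow_board between 0.025 and 0.033 m and angle between the y axis of red_case_center and the y axis of blue_board, either way round below 0.2 rad and angle between the y axis of black_case_center and the y axis of yellow_board, either way round below 0.2 rad); the robot touches nothing.
It fails at once if a bystander (bottle, pen pot or screwdriver) was disturbed: moved by more than 20 mm (distance of any of bottle_mid, pen_pot_mid, screwdriver_grip from where it was at the start of the episode above 0.02 m).
It fails at once if a glass cell was tipped over: leaned by more than 40 degrees (angle between any of clear_cell_center, amber_cell_center's own z axis and vertical above 0.7 rad).
It also fails if it takes over 128 s, if anything falls off the work surface, if the arm or the gripper's body presses on something with over 40 N, if the wrist force passes 120 N, or if a joint passes its speed limit or range.

## Working session

There is one attempt and no reset: what is moved stays moved. The work goes in short steps, Python scripts to look and compute and a shell command to move; the robot and the scene stay as the last step left them, time stands still between calls to the robot, and variables do not carry over. Pictures are saved under pics/ and viewed, and the job is handed in when it is done.

```bash
ls; mkdir -p pics
python3 - <<'E'
from bench import *
import cv2,numpy as np
print(get_obs()); print(grip_point_offset)
for n in ("scene","top","wrist"):
    m=camera_model(n); print(n,np.round(m["K"],1).tolist(),np.round(m["pose"],3).tolist())
    cv2.imwrite(f"pics/{n}0.png",camera(n))
E
```

```text
pics
{'time_s': 0.0, 'q': array([-1.34129395e+00,  1.81547588e-01,  1.60797924e+00, -1.48799694e-05,
        1.35378041e+00, -2.06336125e-01]), 'dq': array([ 0.00166117,  0.00058652,  0.00018306,  0.00116348,  0.00120182,
       -0.00078051]), 'joint_efforts': array([-3.00511583e-04, -4.44872010e+01, -3.51336944e+01, -3.39882408e-04,
        9.03929496e-03,  3.30775526e-05]), 'eef_pos': array([ 0.24261688, -0.52071954,  0.23039436]), 'eef_rot': array([ 0.59669435, -0.5958544 ,  0.38051151, -0.37963716]), 'wrist_force': array([ 0.00849346,  0.70372192, -0.35133428]), 'torque': array([-0.01969741,  0.05130228,  0.0401286 ]), 'opening': 0.9996741437961498}
0.0187
scene [[387.4, 0.0, 256.9], [0.0, 387.4, 187.4], [0.0, 0.0, 1.0]] [[0.38, 0.743, -0.551, 1.133], [0.925, -0.312, 0.216, -0.231], [-0.011, -0.592, -0.806, 0.836], [0.0, 0.0, 0.0, 1.0]]
top [[430.3, 0.0, 254.9], [0.0, 430.3, 185.2], [0.0, 0.0, 1.0]] [[-0.018, -0.98, 0.197, 0.417], [-0.999, 0.024, 0.027, -0.024], [-0.032, -0.196, -0.98, 1.018], [0.0, 0.0, 0.0, 1.0]]
wrist [[310.8, 0.0, 255.9], [0.0, 310.8, 190.1], [0.0, 0.0, 1.0]] [[0.423, -0.869, -0.256, 0.308], [-0.906, -0.406, -0.116, -0.49], [-0.003, 0.281, -0.96, 0.372], [0.0, 0.0, 0.0, 1.0]]
```

View pics/scene0.png

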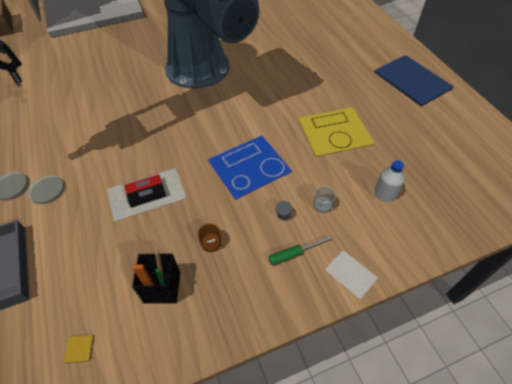

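View pics/top0.png

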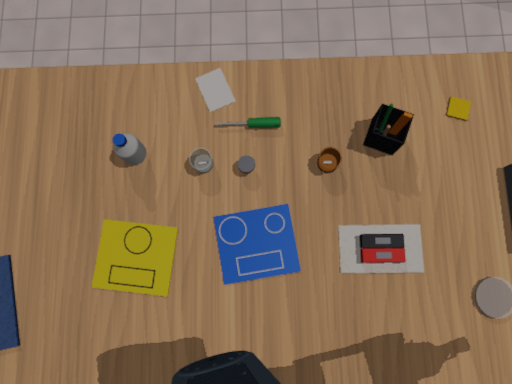

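View pics/wrist0.png

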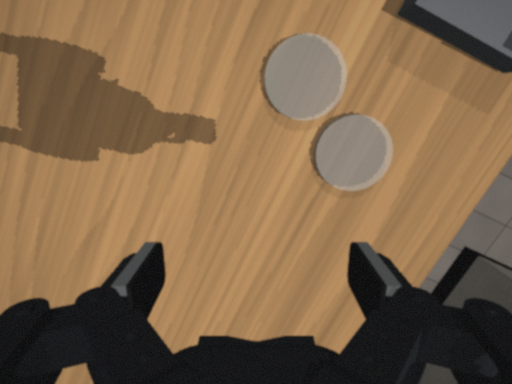

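The top view shows everything: the yellow board at (135,257), blue board (257,243), cases (382,248), amber cell (329,160), stopper (246,164) and clear cell (202,161). Next I'll measure them.

```bash
cat > h.py <<'E'
import numpy as np,cv2
from bench import *
def ray(m,uv):
    K,P=np.array(m["K"]),np.array(m["pose"])
    d=P[:3,:3]@np.linalg.solve(K,np.array([uv[0],uv[1],1.0])); return P[:3,3],d
def onz(m,uv,z):
    o,d=ray(m,uv); return o+d*(z-o[2])/d[2]
def proj(m,p):
    P=np.linalg.inv(np.array(m["pose"])); c=P[:3,:3]@np.array(p)+P[:3,3]; u=np.array(m["K"])@c; return u[:2]/u[2]
def blobs(mask,amin=20):
    cs,_=cv2.findContours(mask.astype(np.uint8),cv2.RETR_EXTERNAL,cv2.CHAIN_APPROX_NONE)
    return sorted([c for c in cs if cv2.contourArea(c)>=amin],key=cv2.contourArea,reverse=True)
def rectw(m,c,z):
    """min-area rect of contour cast on plane z: centre, sizes, angle of long axis (deg)"""
    w=np.array([onz(m,p[0],z)[:2] for p in c],np.float32)
    (cx,cy),(a,b),t=cv2.minAreaRect(w*1000)
    if a<b: a,b,t=b,a,t+90
    return np.round([cx,cy],1),np.round([a,b],1),round((t+90)%180-90,1)
def tool():
    from scipy.spatial.transform import Rotation as R
    o=get_obs(); w,x,y,z=o["eef_rot"]; return o,R.from_quat([x,y,z,w]).as_matrix()
E
python3 - <<'E'
from h import *
o,M=tool(); print("tool axes cols\n",np.round(M,3))
m=camera_model("top"); im=cv2.imread("pics/top0.png"); hsv=cv2.cvtColor(im,cv2.COLOR_BGR2HSV)
H,S,V=cv2.split(hsv)
for n,mask,z in (("blue",(H>105)&(H<125)&(S>180)&(V>120),.004),("yellow",(H>24)&(H<34)&(S>180),.004),("red",((H<5)|(H>174))&(S>180)&(V>90),.026),("black",(V<60),.026),("mat",(S<40)&(V>150),.002),("green",(H>50)&(H<80)&(S>120),.012)):
    for c in blobs(mask)[:5]: print(n,cv2.boundingRect(c),*rectw(m,c,z))
cr=[im[130:190,180:270],im[130:190,300:350],im[215:275,335:430]]
big=np.vstack([cv2.resize(np.hstack([cr[0],cr[1]]),None,fx=5,fy=5,interpolation=cv2.INTER_CUBIC)])
cv2.imwrite("pics/crop0.png",big)
cv2.imwrite("pics/crop1.png",cv2.resize(cr[2],None,fx=7,fy=7,interpolation=cv2.INTER_CUBIC))
E
```

```text
tool axes cols
 [[ 0.422 -0.     0.907]
 [-0.907  0.001  0.422]
 [-0.001 -1.     0.   ]]
blue (214, 204, 86, 80) [482.    3.8] [176.3 156.5] -81.2
blue (113, 134, 11, 11) [745.2 341.9] [26.5 25. ] 2.4
yellow (92, 220, 86, 76) [455.7 289.2] [179.3 158.7] 82.4
yellow (447, 97, 23, 23) [ 800.9 -499. ] [48.3 48. ] 72.8
red (362, 248, 43, 14) [ 449.  -282.4] [93.9 29. ] 88.9
black (172, 351, 108, 33) [214.6  75.2] [231.8  65.3] 89.4
black (363, 104, 49, 51) [ 743.3 -316.6] [116.6  88.9] -23.2
black (360, 234, 44, 14) [ 480.4 -281.4] [97.5 29.4] 88.9
black (504, 164, 8, 61) [ 582.4 -576.9] [140.9  15.9] -7.6
black (322, 149, 18, 16) [ 685.1 -182.2] [44.3 24.8] 50.7
mat (339, 225, 85, 48) [ 464.2 -283.8] [189.7 108.2] 89.0
mat (391, 6, 36, 31) [1041.2 -399.4] [85.8 85.1] -0.3
mat (196, 68, 39, 44) [870.1 101.1] [98.5 68.9] 22.8
mat (106, 16, 33, 31) [1040.9  345.1] [85.6 84.6] 0.4
mat (355, 8, 35, 31) [1041.  -305.1] [85.8 83.9] -88.8
green (248, 117, 32, 11) [775.4 -20.2] [76.8 23.8] -88.7
green (379, 104, 14, 28) [ 778.3 -317.6] [76.4 12. ] -26.0
```

View pics/crop0.png

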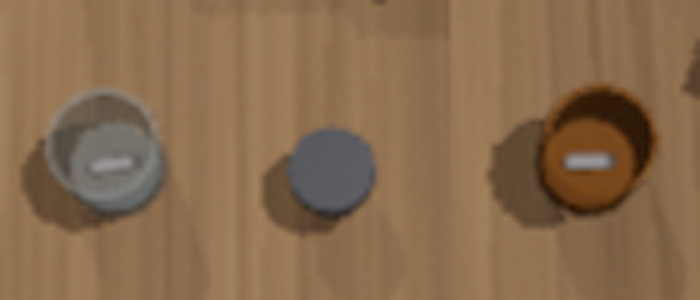

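View pics/crop1.png

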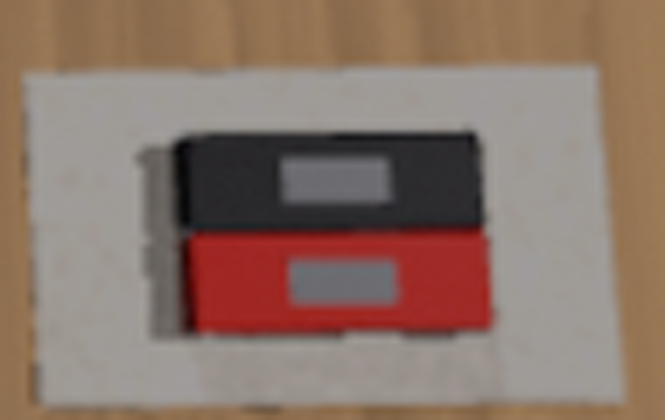

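```bash
python3 -m jog '[[0,10,0,0,-7,0,1],[0,10,0,0,-7,0,1],[0,10,0,0,-7,0,1],[0,10,0,0,-7,0,1],[0,10,0,0,-7,0,1],[0,10,0,0,-7,0,1],[0,10,0,0,-7,0,1],[0,10,0,0,-7,0,1]]'; python3 -m jog '[[0,0,0,0,-7,0,1],[0,0,0,0,-1,0,1],[0,0,0,0,0,0,1]]'
cat >> h.py <<'E'
def go(x,y,z,a=None):
    """print tool-axis shifts (mm) and turn to reach world mm x,y,z"""
    o,M=tool(); p=o["eef_pos"]*1000; d=np.array([x,y,z])-p
    ya=np.degrees(np.arctan2(M[1,0],M[0,0]))
    print("t",round(o["time_s"],2),"pos",np.round(p,1),"yaw",round(ya,1),"op",round(o["opening"],3),"F",np.round(o["wrist_force"],1),"tool shift now",np.round(M.T@d,1))
    if a is not None:
        c,s=np.cos(np.radians(a)),np.sin(np.radians(a)); print("turn ay",round(-(a-ya),1),"shift after turn x,y,z",np.round([c*d[0]+s*d[1],-d[2],-s*d[0]+c*d[1]],1))
E
python3 - <<'E'
from h import *
go(445,-365,60,-1)
m=camera_model("top")
for n,uv,z in (("clear",(200.4,158.8),.05),("amber",(330,158.4),.05),("stopper",(246.4,164.2),.036)): print(n,np.round(onz(m,uv,z)*1000,1))
E
```

```text
time_s: 0.82
eef_pos: [0.2427, -0.521, 0.1505]
eef_rot: [0.705, -0.705, 0.054, -0.053]
wrist_force: [0.0, -0.3, 0.8]
opening: 0.003
time_s: 1.07
eef_pos: [0.2427, -0.5212, 0.1511]
eef_rot: [0.707, -0.707, 0.007, -0.007]
wrist_force: [0.8, 0.8, 0.2]
opening: 0.0
t 1.07 pos [ 242.7 -521.2  151.1] yaw -1.2 op 0.0 F [0.8 0.8 0.2] tool shift now [199.1  91.1 160.2]
turn ay -0.2 shift after turn x,y,z [199.5  91.1 159.7]
clear [676.6 128.9  50. ]
amber [ 669.6 -171.8   50. ]
stopper [664.4  22.4  36. ]
```

```bash
python3 -m jog '[[25,0,20,0,0,0,1],[25,5,20,0,0,0,1],[25,10,20,0,0,0,1],[25,10,20,0,0,0,1],[25,15,20,0,0,0,1],[25,15,20,0,0,0,1],[25,15,20,0,0,0,1],[24,15,20,0,0,0,1]]'
python3 - <<'E'
from h import *
go(445,-365,11,-1)
cv2.imwrite("pics/w1.png",camera("wrist"))
E
```

```text
time_s: 1.73
eef_pos: [0.4462, -0.3642, 0.0664]
eef_rot: [-0.707, 0.708, -0.007, 0.008]
wrist_force: [0.1, -0.4, 0.1]
opening: 0.002
t 1.73 pos [ 446.2 -364.2   66.4] yaw -1.3 op 0.002 F [ 0.1 -0.4  0.1] tool shift now [-1.2 55.4 -0.8]
turn ay -0.3 shift after turn x,y,z [-1.2 55.4 -0.8]
```

View pics/w1.png

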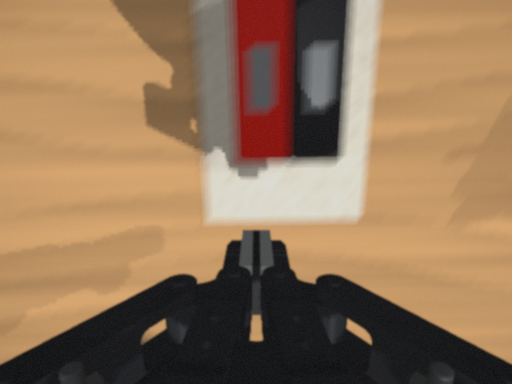

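The wrist view shows the fingertips at (257,240), lined up with the red case, whose near end runs from 236 to 293 at row 158. I'll go down and push.

```bash
python3 -m jog '[[0,20,0,0,0,0,1],[0,20,0,0,0,0,1],[0,14,0,0,0,0,1],[0,0,8,0,0,0,1],[0,0,8,0,0,0,1],[0,0,8,0,0,0,1],[0,0,8,0,0,0,1],[0,0,8,0,0,0,1]]'; python3 -m jog '[[0,0,8,0,0,0,1],[0,0,8,0,0,0,1],[0,0,8,0,0,0,1],[0,0,8,0,0,0,1],[0,0,6,0,0,0,1],[0,0,0,0,0,0,1]]';  python3 - <<'E'
from h import *
go(445,-291,11,-1)
cv2.imwrite("pics/w2.png",camera("wrist"));cv2.imwrite("pics/t2.png",camera("top"))
E
```

```text
time_s: 2.45
eef_pos: [0.4459, -0.3246, 0.0136]
eef_rot: [-0.706, 0.708, -0.006, 0.007]
wrist_force: [-0.7, -1.0, 1.1]
opening: -0.004
time_s: 2.95
eef_pos: [0.4458, -0.2852, 0.0121]
eef_rot: [0.707, -0.707, 0.006, -0.006]
wrist_force: [1.2, -0.3, 0.5]
opening: 0.005
t 2.95 pos [ 445.8 -285.2   12.1] yaw -1.0 op 0.005 F [ 1.2 -0.3  0.5] tool shift now [-0.7  1.  -5.8]
turn ay 0.0 shift after turn x,y,z [-0.7  1.1 -5.8]
```

View pics/w2.png

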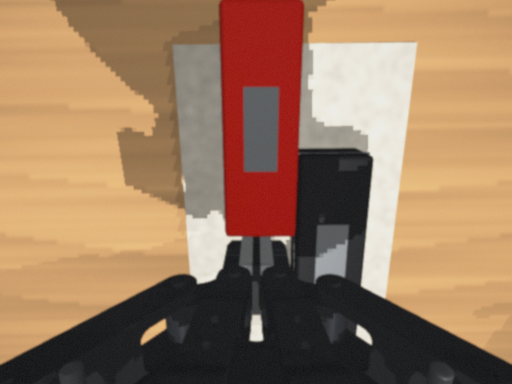

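View pics/t2.png

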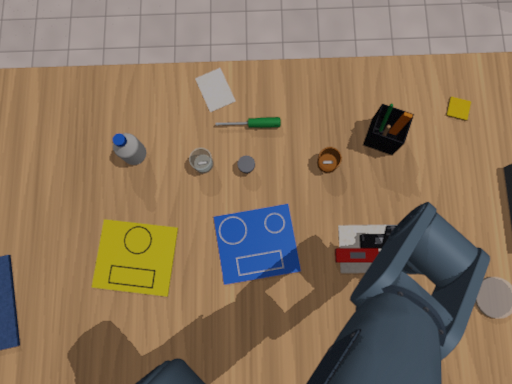

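Red has slid out by about half its length (top view: its end at column 336) and black stayed put. Now I'll measure red's new position.

Run:
```python
from h import *
for n,f in(("top","t2"),("wrist","w2")):
    m=camera_model(n); im=cv2.imread(f"pics/{f}.png"); H,S,V=cv2.split(cv2.cvtColor(im,cv2.COLOR_BGR2HSV))
    for z in (.026,):
        for c in blobs(((H<5)|(H>174))&(S>150)&(V>80))[:1]: print(n,cv2.boundingRect(c),*rectw(m,c,z))
```

```text
top (336, 248, 43, 14) [ 450.1 -224.3] [95.  29.1] 88.9
wrist (220, 0, 84, 237) [ 449.6 -226.5] [93.3 31. ] 89.0
```

```bash
python3 -m jog '[[0,0,-10,0,0,0,1],[0,-30,0,0,0,0,1],[0,-30,0,0,0,0,0],[2,-10,30,0,0,0,-1],[0,0,30,0,0,0,-1],[0,0,32,0,0,0,-1],[0,0,0,0,0,0,-1]]'
python3 - <<'E'
from h import *
go(449.5,-203,7,-1)
cv2.imwrite("pics/w3.png",camera("wrist"))
m=camera_model("wrist"); im=cv2.imread(f"pics/w3.png"); H,S,V=cv2.split(cv2.cvtColor(im,cv2.COLOR_BGR2HSV))
for c in blobs(((H<5)|(H>174))&(S>150)&(V>80))[:1]: print(cv2.boundingRect(c),*rectw(m,c,.026))
E
```

```text
time_s: 3.63
eef_pos: [0.4487, -0.2012, 0.0819]
eef_rot: [0.708, -0.706, 0.006, -0.005]
wrist_force: [-0.6, 0.5, -0.2]
opening: 0.707
t 3.63 pos [ 448.7 -201.2   81.9] yaw -0.9 op 0.707 F [-0.6  0.5 -0.2] tool shift now [ 1.  74.9 -2. ]
turn ay 0.1 shift after turn x,y,z [ 0.9 74.9 -1.8]
(234, 171, 47, 130) [ 450.3 -224.9] [97.5 31.5] 89.2
```

View pics/w3.png

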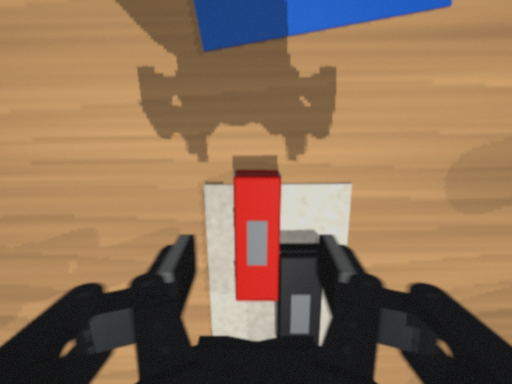

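The red case (234–281, rows 171–300) sits between the open fingers, and the black case is clear of them. I'll descend and grip.

```bash
python3 -m jog '[[1,25,-2,0,0,0,-1],[0,25,0,0,0,0,-1],[0,25,0,0,0,0,-1],[0,0,0,0,0,0,1],[0,0,0,0,0,0,1],[0,0,0,0,0,0,1],[0,0,0,0,0,0,1],[0,0,0,0,0,0,1]]'; python3 -m jog '[[0,-12,0,0,0,0,1],[0,-25,0,0,0,0,1],[0,-25,0,0,0,0,1]]';python3 - <<'E'
from h import *
go(434,19,30,8.8)
cv2.imwrite("pics/w4.png",camera("wrist"))
m=camera_model("wrist"); im=cv2.imread(f"pics/w4.png"); H,S,V=cv2.split(cv2.cvtColor(im,cv2.COLOR_BGR2HSV))
for c in blobs(((H<5)|(H>174))&(S>150)&(V>80))[:1]: print(cv2.boundingRect(c),*rectw(m,c,.088))
E
```

```text
time_s: 4.35
eef_pos: [0.4518, -0.2084, 0.0093]
eef_rot: [-0.706, 0.708, -0.005, 0.007]
wrist_force: [-1.2, -0.7, 0.2]
opening: 0.359
time_s: 4.6
eef_pos: [0.4501, -0.2068, 0.0704]
eef_rot: [0.707, -0.707, 0.007, -0.006]
wrist_force: [-0.2, -0.5, -0.4]
opening: 0.358
t 4.6 pos [ 450.1 -206.8   70.4] yaw -1.0 op 0.358 F [-0.2 -0.5 -0.4] tool shift now [-20.1  40.5 225.4]
turn ay -9.8 shift after turn x,y,z [ 18.6  40.4 225.6]
(221, 195, 72, 147) [ 453.7 -215.6] [77.4 32.3] 88.1
```

View pics/w4.png

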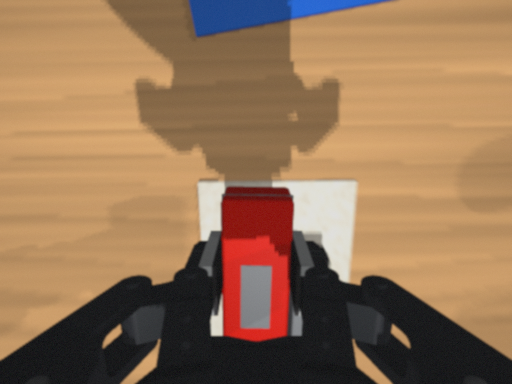

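Red is held, its far lid edge at (257,196). That edge gives me how far off-centre the grip is.

Run:
```python
from h import *
m=camera_model("wrist")
for v in (188,192,196): print(np.round(onz(m,(257,v),.088)*1000,1))
im=cv2.imread("pics/w4.png"); print(im[180:204:2,257].tolist())
```

```text
[ 454.9 -173.7   88. ]
[ 454.9 -175.5   88. ]
[ 454.8 -177.3   88. ]
[[94, 114, 133], [115, 127, 134], [125, 136, 140], [102, 112, 127], [25, 29, 96], [17, 19, 96], [12, 17, 95], [47, 46, 84], [29, 31, 96], [12, 14, 98], [15, 20, 119], [18, 22, 136]]
```

Run:
```python
from h import *
m=camera_model("top"); im=cv2.imread("pics/top0.png"); H,S,V=cv2.split(cv2.cvtColor(im,cv2.COLOR_BGR2HSV))
for n,mask,(x,y,w,h) in (("blue",(S<140),(218,208,78,72)),("yellow",(V<110),(98,226,74,64))):
    sub=np.zeros_like(mask); sub[y:y+h,x:x+w]=mask[y:y+h,x:x+w]
    for c in blobs(sub,60): print(n,cv2.boundingRect(c),*rectw(m,c,.004), [np.round(onz(m,cv2.minEnclosingCircle(c)[0],.004)*1000,1)])
def T(c,yaw,p):
    a=np.radians(yaw); return np.round(np.array(c)+[np.cos(a)*p[0]-np.sin(a)*p[1],np.sin(a)*p[0]+np.cos(a)*p[1]],1)
for p in((-45,0),(40,50),(40,-50)): print(T((482,3.8),8.8,p))
for p in((-45,0),(40,0)): print(T((455.7,289.2),-7.6,p))
go(434.3,17.6,35,8.8)
```

```text
blue (235, 249, 50, 27) [437.2  -3.2] [109.   44.6] -81.1 [array([436.9,  -3.1,   4. ])]
blue (218, 216, 29, 29) [513.8  60.2] [66.2 66. ] 88.8 [array([513.6,  59.6,   4. ])]
blue (264, 212, 22, 22) [529.2 -39.2] [48.6 48.3] -46.5 [array([528.5, -39.8,   4. ])]
blue (218, 208, 46, 8) [557.   39.8] [107.3  16.8] 88.7 [array([557. ,  39.6,   4. ])]
blue (253, 272, 43, 8) [406.8 -35.9] [96.8 15.8] 89.0 [array([406.8, -35.9,   4. ])]
blue (289, 208, 7, 37) [520.4 -81.3] [84.7 14.2] -2.1 [array([519.9, -81.3,   4. ])]
blue (218, 247, 6, 33) [437.7  87.6] [73.4 11.6] -0.1 [array([437.5,  87.6,   4. ])]
[437.5  -3.1]
[513.9  59.3]
[529.2 -39.5]
[411.1 295.2]
[495.3 283.9]
t 4.65 pos [ 453.4 -209.    75.8] yaw -1.0 op 0.355 F [ 4.4 -0.5  2.9] tool shift now [-23.3  39.6 226.5]
turn ay -9.8 shift after turn x,y,z [ 15.8  40.8 226.9]
```

```bash
python3 -m jog '[[0,0,0,0,-4.9,0,1],[0,0,0,0,-4.9,0,1],[3,0,35,0,0,0,1],[3,0,40,0,0,0,1],[3,5,40,0,0,0,1],[3,10,40,0,0,0,1],[3,10,40,0,0,0,1],[2,10,30,0,0,0,1]]'; python3 -m jog '[[0,0,0,0,0,0,1],[0,0,0,0,0,0,1]]';python3 - <<'E'
from h import *
go(434.3,17.6,10.5,8.8)
cv2.imwrite("pics/w5.png",camera("wrist"));cv2.imwrite("pics/t5.png",camera("scene"))
go(434.3,17.6,10.5,8.8)
E
```

```text
time_s: 5.32
eef_pos: [0.4331, 0.0203, 0.0352]
eef_rot: [-0.705, 0.705, 0.055, -0.053]
wrist_force: [0.4, -0.4, -1.5]
opening: 0.36
time_s: 5.48
eef_pos: [0.4328, 0.0194, 0.0347]
eef_rot: [-0.705, 0.705, 0.056, -0.055]
wrist_force: [1.0, 0.1, 0.2]
opening: 0.355
t 5.48 pos [432.8  19.4  34.7] yaw 9.0 op 0.355 F [1.  0.1 0.2] tool shift now [ 1.2 24.2 -2.1]
turn ay 0.2 shift after turn x,y,z [ 1.2 24.2 -2.1]
t 5.58 pos [434.2  17.4  35.3] yaw 8.8 op 0.358 F [ 1.1  0.1 -0.5] tool shift now [ 0.1 24.8  0.2]
turn ay 0.0 shift after turn x,y,z [ 0.1 24.8  0.2]
```

View pics/w5.png

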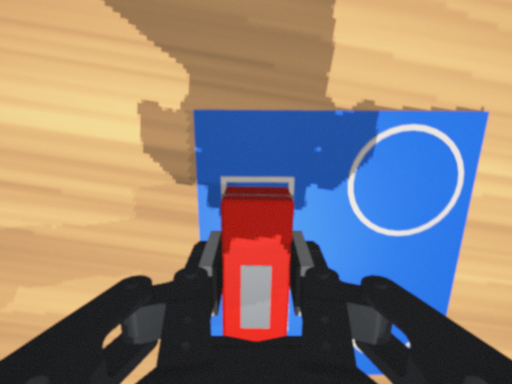

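View pics/t5.png

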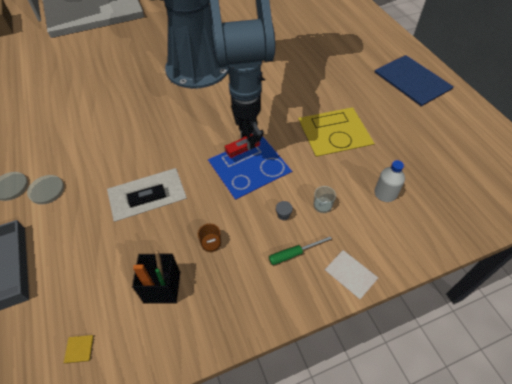

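Red hangs over its outline, parallel to it. I'll lower and release.

```bash
python3 -m jog '[[0,10,0,0,0,0,1],[0,10,0,0,0,0,1],[0,4,0,0,0,0,1],[0,0,0,0,0,0,1],[0,0,0,0,0,0,0],[0,0,0,0,0,0,-0.2],[0,0,0,0,0,0,-0.2],[0,-30,0,0,0,0,-0.2]]'; python3 -m jog '[[0,-35,0,0,0,0,-1],[0,-20,0,0,0,0,-1],[0,0,0,0,0,0,-1]]';python3 - <<'E'
from h import *
cv2.imwrite("pics/w6.png",camera("wrist"))
m=camera_model("wrist"); im=cv2.imread(f"pics/w6.png"); H,S,V=cv2.split(cv2.cvtColor(im,cv2.COLOR_BGR2HSV))
for c in blobs(((H<5)|(H>174))&(S>150)&(V>80))[:1]: print(cv2.boundingRect(c),*rectw(m,c,.028))
go(481,-281.5,90,-1)
E
```

```text
time_s: 6.25
eef_pos: [0.4282, 0.0186, 0.0357]
eef_rot: [0.706, -0.704, -0.05, 0.058]
wrist_force: [-0.2, -0.2, -0.4]
opening: 0.597
time_s: 6.5
eef_pos: [0.4361, 0.0172, 0.0992]
eef_rot: [-0.704, 0.706, 0.057, -0.051]
wrist_force: [1.1, -0.5, 1.4]
opening: 0.984
(231, 156, 43, 123) [434.4   4.4] [95.2 29.7] -82.1
t 6.55 pos [434.8  17.4  97.2] yaw 8.8 op 0.999 F [-0.6  0.2 -0.5] tool shift now [ 1.000e-01  7.800e+00 -3.025e+02]
turn ay 9.8 shift after turn x,y,z [  51.4    7.2 -298.1]
```

View pics/w6.png

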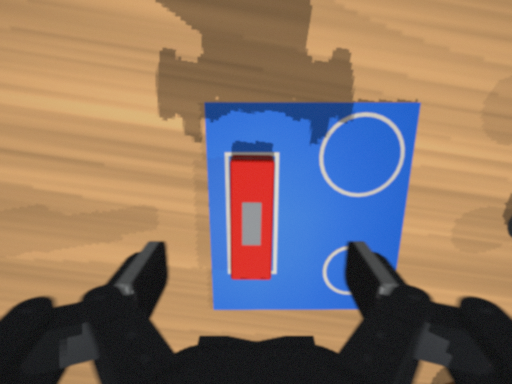

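Red lies inside its outline. I'll check its centring relative to the outline in this same image.

Run:
```python
from h import *
m=camera_model("wrist"); im=cv2.imread(f"pics/w6.png"); H,S,V=cv2.split(cv2.cvtColor(im,cv2.COLOR_BGR2HSV))
w=(S<110)&(V>110); s=np.zeros_like(w); s[130:300,218:290]=w[130:300,218:290]
for c in blobs(s,20)[:3]: print(cv2.boundingRect(c),*rectw(m,c,.004))
k=((H<5)|(H>174))&(S>150)&(V>40)
for c in blobs(k)[:1]: print(cv2.boundingRect(c),*rectw(m,c,.028))
print(im[140:170:2,252].tolist()); print(proj(m,[.4372,-.0032,.004]),proj(m,[.4372,-.0032,.028]))
s=np.zeros_like(w); s[105:205,310:415]=w[105:205,310:415]
for c in blobs(s,20)[:1]: print("circle",cv2.boundingRect(c),*rectw(m,c,.004))
```

```text
(224, 152, 56, 129) [435.9  -4.7] [110.8  42.4] -81.3
(242, 202, 20, 43) [436.1  -7.7] [36.8 15.2] -81.9
(231, 156, 43, 123) [434.4   4.4] [95.2 29.7] -82.1
[[219, 120, 60], [196, 104, 50], [138, 70, 28], [133, 66, 26], [133, 66, 24], [135, 71, 37], [127, 110, 105], [100, 108, 122], [33, 33, 90], [36, 36, 88], [13, 18, 133], [30, 40, 200], [42, 47, 220], [42, 48, 221], [37, 45, 220]]
[253.53930735 218.53127729] [253.45481368 230.63423572]
circle (319, 112, 86, 85) [510.9  60.1] [65.3 64.6] 8.8
```

Run:
```python
from h import *
m=camera_model("wrist")
for uv in((251,279),(253,159)): print(np.round(onz(m,uv,.028)*1000,1),np.round(onz(m,uv,.004)*1000,1))
print(np.round(m["pose"],3).tolist())
m=camera_model("top"); cv2.imwrite("pics/t6.png",camera("top")); im=cv2.imread("pics/t6.png");H,S,V=cv2.split(cv2.cvtColor(im,cv2.COLOR_BGR2HSV))
for c in blobs(((H<5)|(H>174))&(S>150)&(V>80))[:1]: print(cv2.boundingRect(c),*rectw(m,c,.028))
```

```text
[441.4 -43.5  28. ] [443.4 -58.5   4. ]
[428.9  49.4  28. ] [429.4  44.9   4. ]
[[0.988, 0.145, 0.048, 0.424], [0.153, -0.948, -0.279, 0.089], [0.005, 0.283, -0.959, 0.239], [0.0, 0.0, 0.0, 1.0]]
```

View pics/t6.png

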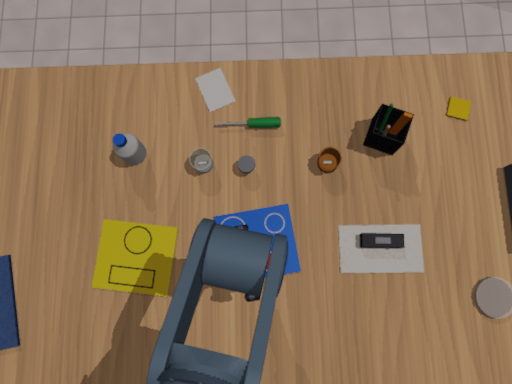

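Occluded. I'll move to the black case and check red from there.

```bash
python3 -m jog '[[0,0,0,0,4.9,0,-1],[0,0,0,0,4.9,0,-1],[8,0,-40,0,0,0,-1],[9,0,-41,0,0,0,-1],[9,0,-41,0,0,0,-1],[9,0,-41,0,0,0,-1],[8,0,-41,0,0,0,-1],[8,0,-41,0,0,0,-1]]'; python3 -m jog '[[0,0,-41,0,0,0,-1],[0,0,-12,0,0,0,-1],[0,0,0,0,0,0,-1]]';python3 - <<'E'
from h import *
go(481,-281.5,7,-1)
cv2.imwrite("pics/w7.png",camera("wrist"))
m=camera_model("top"); im=camera("top");H,S,V=cv2.split(cv2.cvtColor(im,cv2.COLOR_BGR2HSV)); cv2.imwrite("pics/t7.png",cv2.resize(im[200:290,205:305],None,fx=6,fy=6,interpolation=cv2.INTER_CUBIC))
for c in blobs(((H<5)|(H>174))&(S>150)&(V>60))[:1]: print(cv2.boundingRect(c),*rectw(m,c,.028))
go(481,-281.5,7,-1)
E
```

```text
time_s: 7.27
eef_pos: [0.4781, -0.228, 0.0931]
eef_rot: [0.708, -0.706, 0.007, -0.006]
wrist_force: [0.9, -0.0, 0.4]
opening: 1.0
time_s: 7.52
eef_pos: [0.4772, -0.2826, 0.0934]
eef_rot: [0.707, -0.707, 0.008, -0.007]
wrist_force: [0.0, 1.5, -0.4]
opening: 1.001
t 7.52 pos [ 477.2 -282.6   93.4] yaw -1.3 op 1.001 F [ 0.   1.5 -0.4] tool shift now [ 4.  86.3  1.1]
turn ay -0.3 shift after turn x,y,z [ 3.8 86.4  1.2]
(237, 253, 43, 20) [4.361e+02 3.000e-01] [93.3 29.7] -82.3
t 7.62 pos [ 477.1 -278.6   93.3] yaw -1.1 op 1.0 F [ 0.3  0.7 -0.6] tool shift now [ 4.2 86.3 -3.1]
turn ay -0.1 shift after turn x,y,z [ 4.  86.3 -2.8]
```

View pics/w7.png

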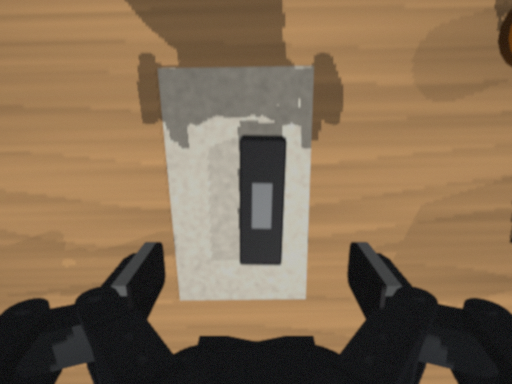

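View pics/t7.png

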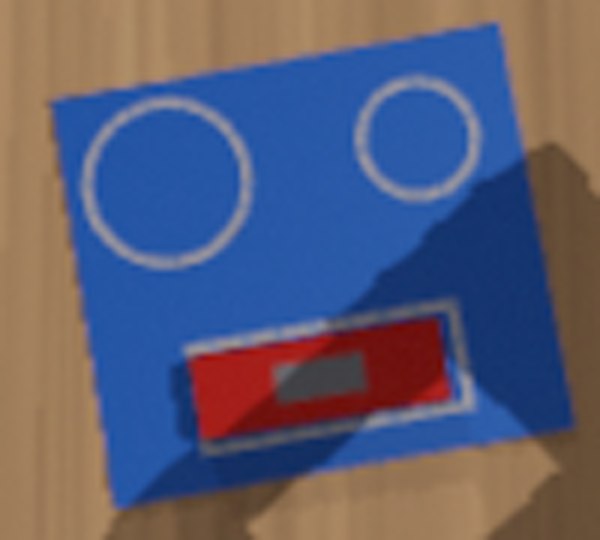

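Red is 4 mm or so off along its length, which is well inside tolerance. The black case (240–285, rows 136–265) lies between the fingers, so I'll pick it up.

```bash
python3 -m jog '[[4,28,-1,0,0,0,-1],[0,30,0,0,0,0,-1],[0,28,0,0,0,0,-1],[0,0,0,0,0,0,1],[0,0,0,0,0,0,1],[0,0,0,0,0,0,1],[0,0,0,0,0,0,1],[0,0,0,0,0,0,1]]'; python3 -m jog '[[0,-12,0,0,0,0,1],[0,-25,0,0,0,0,1],[0,-35,0,0,0,0,1],[0,-10,0,0,0,0,1]]';python3 - <<'E'
from h import *
go(411.1,295.2,80,-7.6)
cv2.imwrite("pics/w8.png",camera("wrist"))
go(411.1,295.2,80,-7.6)
E
```

```text
time_s: 8.28
eef_pos: [0.4839, -0.2817, 0.0118]
eef_rot: [-0.706, 0.708, -0.005, 0.007]
wrist_force: [-0.1, 1.0, -0.5]
opening: 0.359
time_s: 8.62
eef_pos: [0.4849, -0.2829, 0.0978]
eef_rot: [-0.705, 0.709, -0.004, 0.009]
wrist_force: [1.2, -0.4, -0.3]
opening: 0.359
t 8.62 pos [ 484.9 -282.9   97.8] yaw -1.0 op 0.359 F [ 1.2 -0.4 -0.3] tool shift now [-84.2  14.  576.8]
turn ay 6.6 shift after turn x,y,z [-149.6   17.8  563.3]
t 8.67 pos [ 485.5 -283.5   98.3] yaw -1.0 op 0.354 F [ 1.1 -0.9  0.9] tool shift now [-84.8  13.5 577.4]
turn ay 6.6 shift after turn x,y,z [-150.2   18.3  563.8]
```

View pics/w8.png

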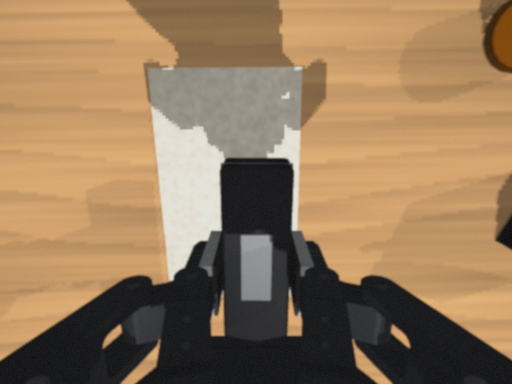

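```bash
python3 -m jog '[[0,0,0,0,6.6,0,1],[-5,0,20,0,0,0,1],[-10,0,40,0,0,0,1],[-10,0,40,0,0,0,1],[-11,0,40,0,0,0,1],[-11,0,40,0,0,0,1],[-11,0,40,0,0,0,1],[-11,0,40,0,0,0,1]]'; python3 -m jog '[[-11,0,40,0,0,0,1],[-11,0,40,0,0,0,1],[-11,0,40,0,0,0,1],[-11,0,40,0,0,0,1],[-11,5,40,0,0,0,1],[-11,5,40,0,0,0,1],[-10,5,40,0,0,0,1],[-5,4,23,0,0,0,1]]';python3 -m jog '[[0,0,0,0,0,0,1],[0,0,0,0,0,0,1]]';python3 - <<'E'
from h import *
go(411.1,295.2,11.5,-7.6)
cv2.imwrite("pics/w9.png",camera("wrist"));cv2.imwrite("pics/t9.png",camera("top"))
go(411.1,295.2,11.5,-7.6)
E
```

```text
time_s: 9.33
eef_pos: [0.4475, -0.0122, 0.0914]
eef_rot: [-0.706, 0.706, -0.047, 0.047]
wrist_force: [0.9, 0.5, 0.5]
opening: 0.358
time_s: 10.0
eef_pos: [0.4071, 0.3004, 0.0722]
eef_rot: [0.706, -0.705, 0.046, -0.046]
wrist_force: [-0.7, -1.0, -0.4]
opening: 0.355
time_s: 10.17
eef_pos: [0.4074, 0.2978, 0.0719]
eef_rot: [-0.705, 0.706, -0.046, 0.046]
wrist_force: [-0.1, -0.6, -0.4]
opening: 0.358
t 10.17 pos [407.4 297.8  71.9] yaw -7.4 op 0.358 F [-0.1 -0.6 -0.4] tool shift now [ 4.  60.4 -2.1]
turn ay 0.2 shift after turn x,y,z [ 4.  60.4 -2.1]
t 10.27 pos [408.2 296.3  72.2] yaw -7.6 op 0.355 F [-0.1  0.5 -0.1] tool shift now [ 3.1 60.7 -0.7]
turn ay -0.0 shift after turn x,y,z [ 3.  60.7 -0.7]
```

View pics/w9.png

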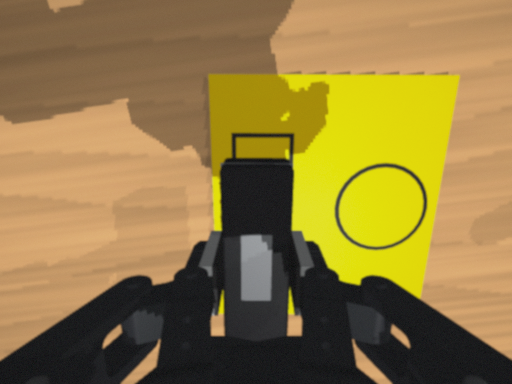

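View pics/t9.png

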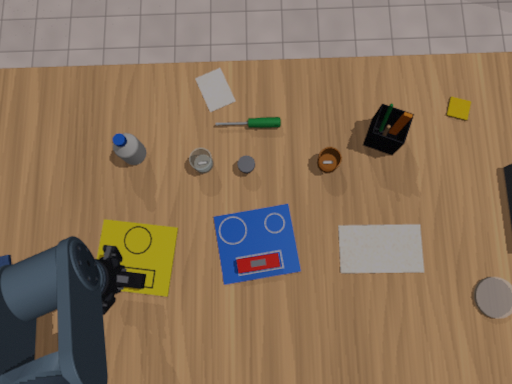

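Black is over its outline and parallel to it. I'll lower and release.

```bash
python3 -m jog '[[3,20,-1,0,0,0,1],[0,20,0,0,0,0,1],[0,15,0,0,0,0,1],[0,5,0,0,0,0,1],[0,0,0,0,0,0,1],[0,0,0,0,0,0,0],[0,0,0,0,0,0,-0.2],[0,0,0,0,0,0,-0.2]]'; python3 -m jog '[[0,-35,0,0,0,0,-0.2],[0,-35,0,0,0,0,-1],[0,-20,0,0,0,0,-1],[0,0,0,0,0,0,-1]]';python3 - <<'E'
from h import *
cv2.imwrite("pics/w10.png",camera("wrist"))
m=camera_model("wrist"); im=cv2.imread(f"pics/w10.png"); H,S,V=cv2.split(cv2.cvtColor(im,cv2.COLOR_BGR2HSV))
go(676.6,128.9,110,0)
E
```

```text
time_s: 10.93
eef_pos: [0.4118, 0.2949, 0.0127]
eef_rot: [0.706, -0.705, 0.047, -0.048]
wrist_force: [0.4, 0.6, -0.2]
opening: 0.598
time_s: 11.27
eef_pos: [0.4147, 0.2967, 0.1073]
eef_rot: [0.707, -0.704, 0.044, -0.05]
wrist_force: [1.4, -0.5, 0.3]
opening: 0.984
t 11.32 pos [413.4 296.1 105.1] yaw -7.7 op 0.996 F [-0.5  0.6 -0.6] tool shift now [ 283.1   -3.9 -130.6]
turn ay -7.7 shift after turn x,y,z [ 263.2   -4.9 -167.2]
```

View pics/w10.png

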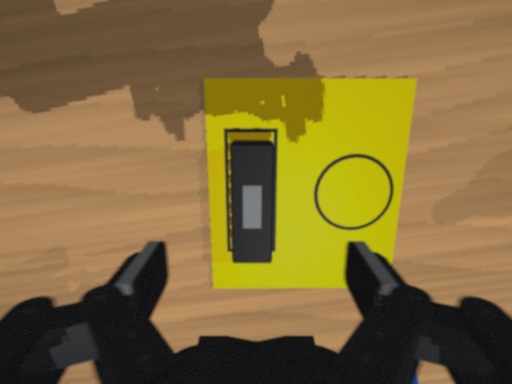

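Black sits in its outline. Next is the clear cell.

```bash
python3 -m jog '[[0,-5,0,0,-3.8,0,-1],[0,0,0,0,-3.8,0,-1],[33,0,-21,0,0,0,-1],[33,0,-21,0,0,0,-1],[33,0,-21,0,0,0,-1],[33,0,-21,0,0,0,-1],[33,0,-21,0,0,0,-1],[33,0,-21,0,0,0,-1]]'; python3 -m jog '[[33,0,-21,0,0,0,-1],[30,0,-20,0,0,0,-1],[0,0,0,0,0,0,-1],[0,0,0,0,0,0,-1]]';python3 - <<'E'
from h import *
cv2.imwrite("pics/w11.png",camera("wrist"));cv2.imwrite("pics/t11.png",camera("top"))
go(676.6,128.9,15,0)
m=camera_model("top"); im=cv2.imread("pics/t11.png"); H,S,V=cv2.split(cv2.cvtColor(im,cv2.COLOR_BGR2HSV))
k=V<70; s=np.zeros_like(k); s[255:292,100:162]=k[255:292,100:162]
for c in blobs(s)[:2]: print(cv2.boundingRect(c),*rectw(m,c,.028))
E
```

```text
time_s: 11.98
eef_pos: [0.6095, 0.1678, 0.1054]
eef_rot: [-0.707, 0.707, -0.001, -0.001]
wrist_force: [0.5, 1.2, 0.5]
opening: 0.999
time_s: 12.32
eef_pos: [0.6724, 0.1263, 0.1049]
eef_rot: [-0.707, 0.707, -0.002, 0.0]
wrist_force: [-0.9, 1.1, 0.2]
opening: 1.001
t 12.42 pos [670.6 128.5 105.4] yaw -0.0 op 0.999 F [-0.3  0.2 -0.5] tool shift now [ 6.3 90.3  0.4]
turn ay -0.0 shift after turn x,y,z [ 6.  90.4  0.4]
```

View pics/w11.png

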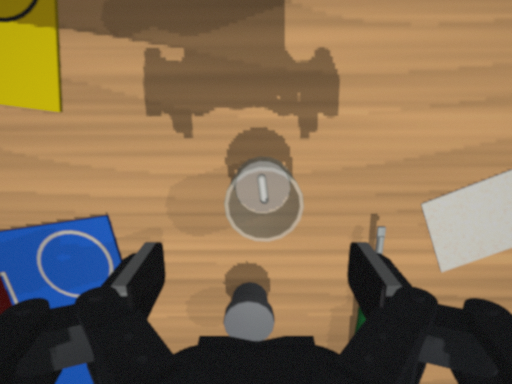

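View pics/t11.png

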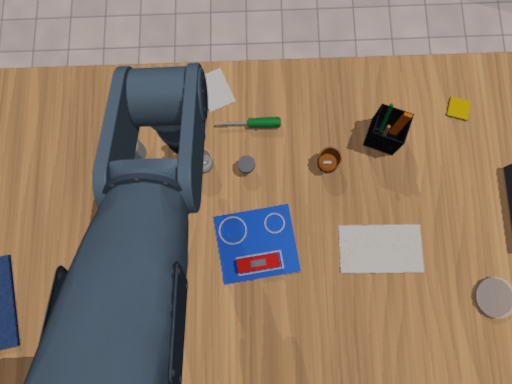

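The rim circle is centred near (264,202), between the fingers. I'll cast that for the cell position, and the stopper head at (250,320) as well.

Run:
```python
from h import *
m=camera_model("wrist")
print("clear",np.round(onz(m,(264,201.5),.05)*1000,1),"foot bar",np.round(onz(m,(264,189),.006)*1000,1),"stopper",np.round(onz(m,(250,320),.036)*1000,1))
P=[]
o,M=tool()
print(np.round(np.array(m["pose"])[:3,3]*1000,1),o["eef_pos"]*1000)
go(677,128,15,0)
```

```text
clear [676.3 135.1  50. ] foot bar [677.3 131.1   6. ] stopper [666.1  29.9  36. ]
[671.7 200.6 246.9] [670.58172767 128.45999533 105.36557728]
t 12.42 pos [670.6 128.5 105.4] yaw -0.0 op 0.999 F [-0.3  0.2 -0.5] tool shift now [ 6.7 90.3 -0.5]
turn ay -0.0 shift after turn x,y,z [ 6.4 90.4 -0.5]
```

```bash
python3 -m jog '[[6,25,2,0,0,0,-1],[0,30,0,0,0,0,-1],[0,25,0,0,0,0,-1],[0,10,0,0,0,0,-1],[0,0,0,0,0,0,-1]]'
python3 - <<'E'
from h import *
go(677,131,15,0)
cv2.imwrite("pics/w12.png",camera("wrist"))
go(677,131,15,0)
E
```

```text
time_s: 12.83
eef_pos: [0.6742, 0.1314, 0.0135]
eef_rot: [-0.707, 0.707, -0.002, -0.003]
wrist_force: [-0.6, 1.2, -0.7]
opening: 1.0
t 12.83 pos [674.2 131.4  13.5] yaw 0.0 op 1.0 F [-0.6  1.2 -0.7] tool shift now [ 2.8 -1.5 -0.4]
turn ay 0.0 shift after turn x,y,z [ 2.8 -1.5 -0.4]
t 12.88 pos [676.2 131.3  16.1] yaw 0.0 op 1.001 F [-0.   0.1  0.4] tool shift now [ 0.8  1.1 -0.3]
turn ay 0.0 shift after turn x,y,z [ 0.8  1.1 -0.3]
```

View pics/w12.png

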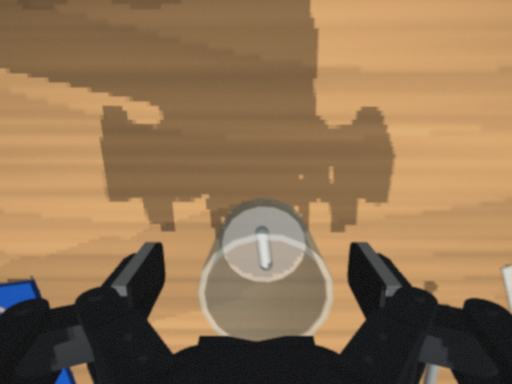

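Run:
```python
from h import *
m=camera_model("wrist"); o,M=tool(); p=o["eef_pos"].copy(); 
for z in (.05,.003): p[2]=z; print(np.round(proj(m,p),1))
im=cv2.imread("pics/w12.png"); print(np.round(onz(m,(265.5,287),.05)*1000,1),np.round(onz(m,(263,241),.003)*1000,1))
```

```text
[254.3 288.4]
[255.  237.8]
[680.7 132.   50. ] [680.6 129.4   3. ]
```

```bash
python3 -m jog '[[3,4,0,0,0,0,-1],[0,0,0,0,0,0,0.3],[0,0,0,0,0,0,1],[0,0,0,0,0,0,1],[0,0,0,0,0,0,1],[0,0,0,0,0,0,1],[0,0,0,0,0,0,1]]'; python3 -m jog '[[0,-10,0,0,0,0,1],[0,-20,0,0,0,0,1],[0,-20,0,0,0,0,1]]'
python3 - <<'E'
from h import *
go(513.8,59.6,60,0)
cv2.imwrite("pics/w13.png",camera("wrist"))
go(513.8,59.6,60,0)
E
```

```text
time_s: 13.47
eef_pos: [0.6827, 0.1304, 0.0155]
eef_rot: [0.707, -0.707, -0.001, -0.001]
wrist_force: [-1.0, -0.2, 5.9]
opening: 0.614
time_s: 13.72
eef_pos: [0.6801, 0.1303, 0.0634]
eef_rot: [-0.707, 0.707, -0.001, -0.001]
wrist_force: [-0.1, 0.3, -0.3]
opening: 0.61
t 13.72 pos [680.1 130.3  63.4] yaw -0.0 op 0.61 F [-0.1  0.3 -0.3] tool shift now [-166.3    3.8  -70.8]
turn ay -0.0 shift after turn x,y,z [-166.3    3.4  -70.7]
t 13.77 pos [683.6 130.4  69.2] yaw -0.0 op 0.611 F [4.2 0.9 2.7] tool shift now [-169.8    8.2  -70.9]
turn ay -0.0 shift after turn x,y,z [-169.8    9.2  -70.8]
```

View pics/w13.png

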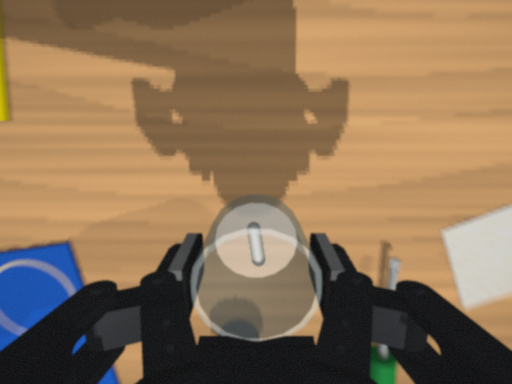

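The clear cell is held upright and centred. On to the blue board.

```bash
python3 -m jog '[[-15,0,-6,0,0,0,1],[-24,0,-10,0,0,0,1],[-24,0,-10,0,0,0,1],[-24,0,-10,0,0,0,1],[-24,0,-10,0,0,0,1],[-24,0,-10,0,0,0,1],[-20,0,-9,0,0,0,1],[-12,0,-6,0,0,0,1]]'; python3 -m jog '[[0,0,0,0,0,0,1],[0,0,0,0,0,0,1]]'
python3 - <<'E'
from h import *
go(513.8,59.6,16,0)
cv2.imwrite("pics/w14.png",camera("wrist"))
go(513.8,59.6,16,0)
m=camera_model("wrist"); print(proj(m,[.5138,.0596,.004]))
E
```

```text
time_s: 14.43
eef_pos: [0.5118, 0.059, 0.0633]
eef_rot: [-0.707, 0.707, -0.001, -0.0]
wrist_force: [0.1, -0.0, -0.7]
opening: 0.607
time_s: 14.6
eef_pos: [0.5144, 0.0592, 0.0639]
eef_rot: [0.707, -0.707, 0.0, -0.001]
wrist_force: [0.6, 1.0, -1.5]
opening: 0.614
t 14.6 pos [514.4  59.2  63.9] yaw -0.1 op 0.614 F [ 0.6  1.  -1.5] tool shift now [-0.7 47.9  0.3]
turn ay -0.1 shift after turn x,y,z [-0.6 47.9  0.4]
t 14.65 pos [515.2  59.4  64.1] yaw -0.1 op 0.611 F [0.5 0.7 0.2] tool shift now [-1.5 48.1  0.2]
turn ay -0.1 shift after turn x,y,z [-1.4 48.1  0.2]
[252.84567886 208.20550946]
```

View pics/w14.png

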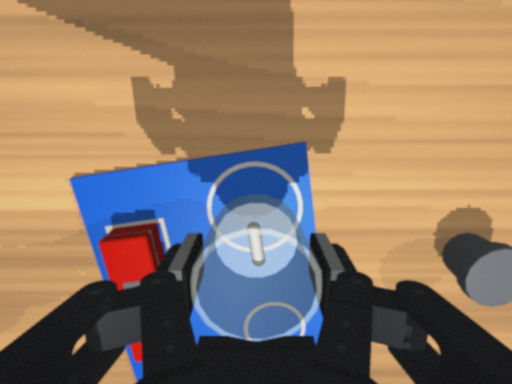

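```bash
python3 -m jog '[[-1,15,0,0,0,0,1],[0,15,0,0,0,0,1],[0,10,0,0,0,0,1],[0,4,0,0,0,0,1],[0,2,0,0,0,0,1],[0,1,0,0,0,0,1],[0,0,0,0,0,0,1]]'
python3 - <<'E'
from h import *
go(513.8,59.6,16,0)
cv2.imwrite("pics/w15.png",camera("wrist"))
E
```

```text
time_s: 15.23
eef_pos: [0.5133, 0.0598, 0.0193]
eef_rot: [-0.707, 0.707, -0.001, -0.001]
wrist_force: [-16.6, 0.2, 34.7]
opening: 0.613
t 15.23 pos [513.3  59.8  19.3] yaw 0.0 op 0.613 F [-16.6   0.2  34.7] tool shift now [ 0.5  3.3 -0.2]
turn ay 0.0 shift after turn x,y,z [ 0.5  3.3 -0.2]
```

View pics/w15.png

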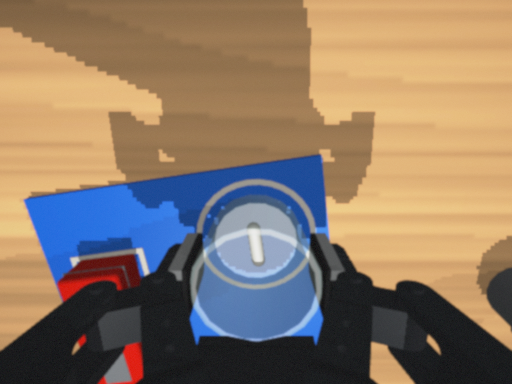

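It's touching down: 35 N upward, and the foot is inside the circle. I'll ease up and release.

```bash
python3 -m jog '[[0,-2,0,0,0,0,1],[0,0,0,0,0,0,0.2],[0,0,0,0,0,0,-0.6],[0,0,0,0,0,0,-0.6],[0,0,0,0,0,0,-0.6],[0,-25,0,0,0,0,-0.6],[0,-35,0,0,0,0,-0.6],[0,-30,0,0,0,0,-1]]'
python3 - <<'E'
from h import *
cv2.imwrite("pics/w16.png",camera("wrist"))
go(664.8,26,110,0)
E
```

```text
time_s: 15.95
eef_pos: [0.5125, 0.0595, 0.1087]
eef_rot: [0.707, -0.707, 0.001, 0.001]
wrist_force: [0.7, 0.0, 0.4]
opening: 0.922
t 16.0 pos [516.9  59.2 115.2] yaw -0.0 op 0.993 F [4.  0.7 3.5] tool shift now [147.9   6.4 -33.2]
turn ay -0.0 shift after turn x,y,z [147.9   5.2 -33.2]
```

View pics/w16.png

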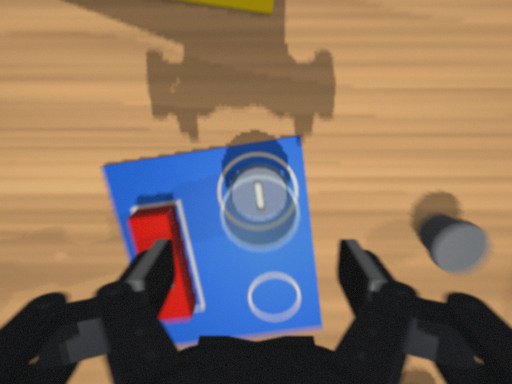

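The clear cell is in its circle: foot at (260,193), circle centre (259,191). Now the stopper.

```bash
python3 -m jog '[[25,0,-6,0,0,0,-1],[35,0,-8,0,0,0,-1],[35,0,-8,0,0,0,-1],[33,0,-8,0,0,0,-1],[22,0,-5,0,0,0,-1],[0,0,0,0,0,0,-1],[0,0,0,0,0,0,-1]]'
python3 - <<'E'
from h import *
cv2.imwrite("pics/w17.png",camera("wrist"))
go(664.8,24,10,0)
E
```

```text
time_s: 16.58
eef_pos: [0.6634, 0.024, 0.107]
eef_rot: [0.707, -0.707, 0.001, 0.0]
wrist_force: [-1.2, 0.3, 0.3]
opening: 1.001
t 16.63 pos [662.3  24.5 107. ] yaw -0.0 op 0.998 F [-0.9 -0.2 -0.2] tool shift now [ 2.7 97.  -0.5]
turn ay -0.0 shift after turn x,y,z [ 2.5 97.  -0.5]
```

View pics/w17.png

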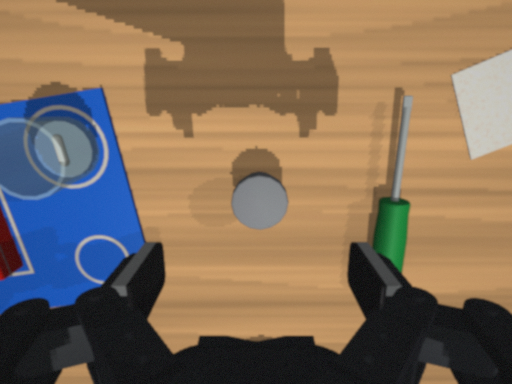

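Run:
```python
from h import *
m=camera_model("wrist"); p=onz(m,(260,201.5),.036)*1000; print(np.round(p,1)); go(p[0],p[1],10,0)
```

```text
[665.7  25.9  36. ]
t 16.63 pos [662.3  24.5 107. ] yaw -0.0 op 0.998 F [-0.9 -0.2 -0.2] tool shift now [ 3.6 97.   1.4]
turn ay -0.0 shift after turn x,y,z [ 3.3 97.   1.4]
```

```bash
python3 -m jog '[[3,25,0,0,0,0,-1],[0,30,0,0,0,0,-1],[0,30,0,0,0,0,-1],[0,11,0,0,0,0,-1],[0,0,0,0,0,0,0.3],[0,0,0,0,0,0,1],[0,0,0,0,0,0,1],[0,0,0,0,0,0,1]]'; python3 -m jog '[[0,0,0,0,0,0,1],[0,0,0,0,0,0,1],[0,-10,0,0,0,0,1],[0,-20,0,0,0,0,1],[0,-20,0,0,0,0,1],[0,0,0,0,0,0,1]]'
python3 - <<'E'
from h import *
go(529,-39.5,60,0)
cv2.imwrite("pics/w18.png",camera("wrist"))
go(529,-39.5,60,0)
E
```

```text
time_s: 17.3
eef_pos: [0.6679, 0.0242, 0.0152]
eef_rot: [-0.707, 0.707, 0.001, 0.002]
wrist_force: [-4.7, 0.1, 9.5]
opening: 0.466
time_s: 17.8
eef_pos: [0.6696, 0.024, 0.0683]
eef_rot: [-0.707, 0.708, 0.003, 0.003]
wrist_force: [2.5, -0.0, 1.4]
opening: 0.46
t 17.8 pos [669.6  24.   68.3] yaw -0.0 op 0.46 F [ 2.5 -0.   1.4] tool shift now [-140.6    7.2  -63.5]
turn ay -0.0 shift after turn x,y,z [-140.6    8.3  -63.5]
t 17.85 pos [668.7  24.1  66.3] yaw -0.0 op 0.462 F [-0.1 -0.2 -0.4] tool shift now [-139.7    5.5  -63.6]
turn ay -0.0 shift after turn x,y,z [-139.7    6.3  -63.6]
```

View pics/w18.png

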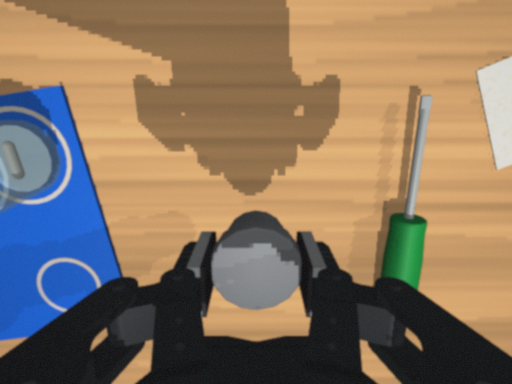

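```bash
python3 -m jog '[[-15,0,-7,0,0,0,1],[-25,0,-12,0,0,0,1],[-25,0,-12,0,0,0,1],[-25,0,-12,0,0,0,1],[-25,0,-11,0,0,0,1],[-25,0,-10,0,0,0,1],[0,0,0,0,0,0,1],[0,0,0,0,0,0,1]]'
python3 - <<'E'
from h import *
go(529,-39.5,17,0)
cv2.imwrite("pics/w19.png",camera("wrist"))
go(529,-39.5,17,0)
E
```

```text
time_s: 18.52
eef_pos: [0.5249, -0.0397, 0.062]
eef_rot: [0.707, -0.707, 0.001, -0.0]
wrist_force: [-0.4, 0.2, 0.6]
opening: 0.462
t 18.52 pos [524.9 -39.7  62. ] yaw -0.1 op 0.462 F [-0.4  0.2  0.6] tool shift now [ 4.2 44.9  0.2]
turn ay -0.1 shift after turn x,y,z [ 4.1 45.   0.2]
t 18.57 pos [526.3 -39.7  62.4] yaw -0.1 op 0.463 F [-0.5  0.2 -0.2] tool shift now [ 2.7 45.4  0.2]
turn ay -0.1 shift after turn x,y,z [ 2.7 45.4  0.2]
```

View pics/w19.png

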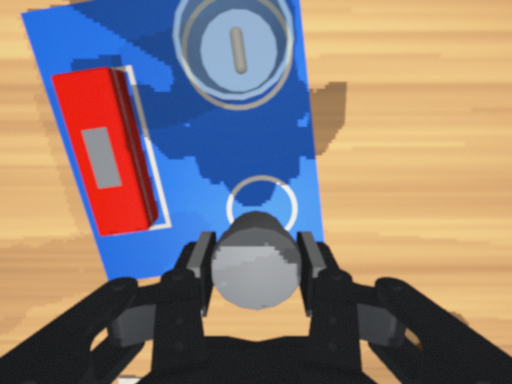

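```bash
python3 -m jog '[[3,15,0,0,0,0,1],[0,15,0,0,0,0,1],[0,10,0,0,0,0,1],[0,3,0,0,0,0,1],[0,2,0,0,0,0,1],[0,0,0,0,0,0,1]]'
python3 - <<'E'
from h import *
go(529,-39.5,17,0)
cv2.imwrite("pics/w20.png",camera("wrist"))
E
```

```text
time_s: 19.07
eef_pos: [0.5297, -0.0392, 0.0193]
eef_rot: [0.707, -0.707, 0.0, 0.001]
wrist_force: [-10.4, 1.8, 22.8]
opening: 0.462
t 19.07 pos [529.7 -39.2  19.3] yaw 0.0 op 0.462 F [-10.4   1.8  22.8] tool shift now [-0.6  2.3 -0.3]
turn ay 0.0 shift after turn x,y,z [-0.7  2.3 -0.3]
```

View pics/w20.png

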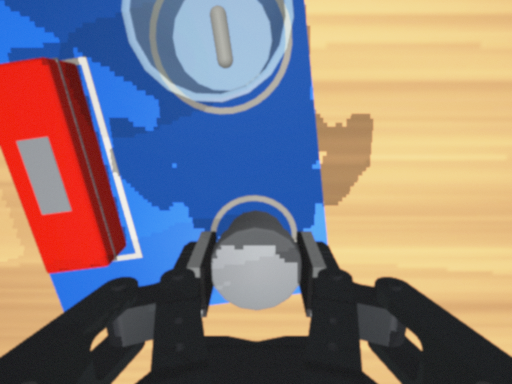

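```bash
python3 -m jog '[[0,-1.5,0,0,0,0,1],[0,0,0,0,0,0,0.4],[0,0,0,0,0,0,-0.4],[0,0,0,0,0,0,-0.4],[0,0,0,0,0,0,-0.4],[0,-25,0,0,0,0,-0.4],[0,-35,0,0,0,0,-0.4],[0,-30,0,0,0,0,-1]]'
python3 - <<'E'
from h import *
cv2.imwrite("pics/w21.png",camera("wrist"))
go(669.6,-171.8,110,0)
E
```

```text
time_s: 19.78
eef_pos: [0.5285, -0.0394, 0.1093]
eef_rot: [0.707, -0.707, 0.001, 0.0]
wrist_force: [1.3, 0.0, 0.3]
opening: 0.823
t 19.83 pos [532.8 -40.5 116. ] yaw -0.0 op 0.898 F [4.4 0.6 4. ] tool shift now [ 136.8    7.4 -131.3]
turn ay -0.0 shift after turn x,y,z [ 136.8    6.  -131.3]
```

View pics/w21.png

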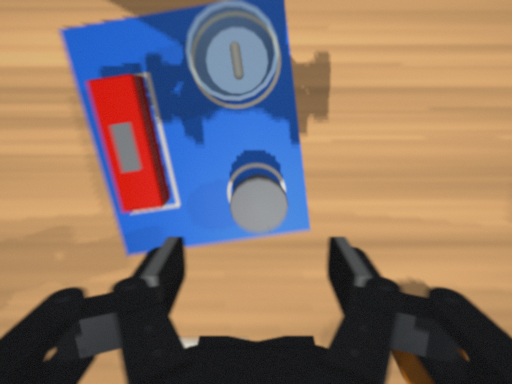

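The stopper stands in its circle. Now the amber cell.

```bash
python3 -m jog '[[18,0,-16,0,0,0,-1],[28,0,-27,0,0,0,-1],[28,0,-27,0,0,0,-1],[28,0,-27,0,0,0,-1],[25,0,-24,0,0,0,-1],[12,0,-11,0,0,0,-1],[0,0,0,0,0,0,-1],[0,0,0,0,0,0,-1]]'
python3 - <<'E'
from h import *
cv2.imwrite("pics/w22.png",camera("wrist"))
m=camera_model("wrist")
go(669.6,-171.8,12,0)
m=camera_model("wrist"); print(proj(m,[.6696,-.1718,.05]))
E
```

```text
time_s: 20.5
eef_pos: [0.6679, -0.1722, 0.1077]
eef_rot: [0.707, -0.707, 0.001, -0.0]
wrist_force: [0.2, -0.8, -0.3]
opening: 0.997
t 20.55 pos [ 667.3 -171.3  107.7] yaw -0.0 op 1.001 F [ 0.5 -0.8  0.4] tool shift now [ 2.5 95.7 -0.6]
turn ay -0.0 shift after turn x,y,z [ 2.3 95.7 -0.5]
[258.62976429 210.53733742]
```

View pics/w22.png

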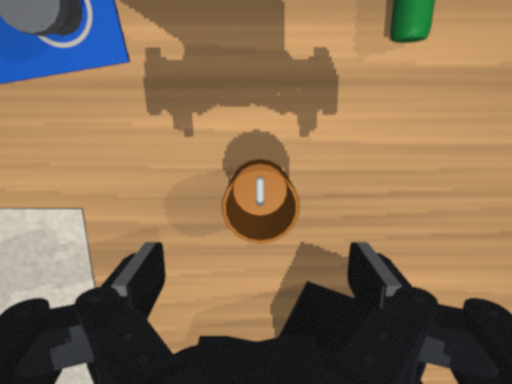

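Run:
```python
from h import *
m=camera_model("wrist")
im=cv2.imread("pics/w22.png"); H,S,V=cv2.split(cv2.cvtColor(im,cv2.COLOR_BGR2HSV))
p=onz(m,(261,204),.05)*1000; print(np.round(p,1),np.round(onz(m,(261,189),.003)*1000,1))
go(p[0],p[1]-2,12,0)
```

```text
[ 671.2 -167.1   50. ] [ 671.9 -170.1    3. ]
t 20.55 pos [ 667.3 -171.3  107.7] yaw -0.0 op 1.001 F [ 0.5 -0.8  0.4] tool shift now [ 4.1 95.7  2.1]
turn ay -0.0 shift after turn x,y,z [ 3.9 95.7  2.2]
```

```bash
python3 -m jog '[[4,25,1.5,0,0,0,-1],[0,30,0,0,0,0,-1],[0,25,0,0,0,0,-1],[0,15,0,0,0,0,-1],[0,0,0,0,0,0,-1]]'
python3 - <<'E'
from h import *
go(671,-170,12,0)
cv2.imwrite("pics/w23.png",camera("wrist"))
m=camera_model("wrist"); o,M=tool(); p=o["eef_pos"].copy(); 
for z in (.05,.003): p[2]=z; print(np.round(proj(m,p),1))
E
```

```text
time_s: 20.97
eef_pos: [0.6684, -0.1677, 0.0093]
eef_rot: [0.708, -0.706, 0.003, 0.003]
wrist_force: [-1.0, -0.1, -0.7]
opening: 1.0
t 20.97 pos [ 668.4 -167.7    9.3] yaw 0.0 op 1.0 F [-1.  -0.1 -0.7] tool shift now [ 2.6 -2.8 -2.3]
turn ay 0.0 shift after turn x,y,z [ 2.6 -2.7 -2.3]
[253.9 294.7]
[254.9 241.2]
```

View pics/w23.png

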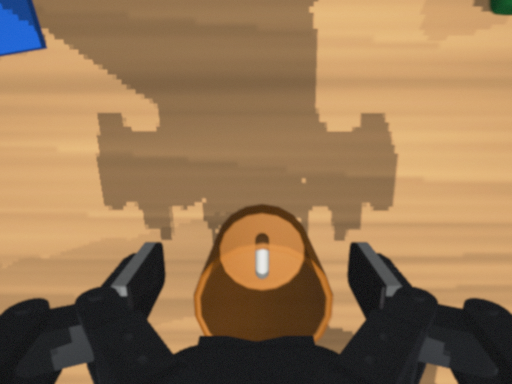

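```bash
python3 -m jog '[[3,-1,-2.5,0,0,0,-1],[0,0,0,0,0,0,0.3],[0,0,0,0,0,0,1],[0,0,0,0,0,0,1],[0,0,0,0,0,0,1],[0,0,0,0,0,0,1],[0,0,0,0,0,0,1]]'; python3 -m jog '[[0,-10,0,0,0,0,1],[0,-20,0,0,0,0,1],[0,-25,0,0,0,0,1],[0,-25,0,0,0,0,1],[0,0,0,0,0,0,1]]'
python3 - <<'E'
from h import *
go(495.3,283.9,90,0)
cv2.imwrite("pics/w24.png",camera("wrist"))
go(495.3,283.9,90,0)
E
```

```text
time_s: 21.6
eef_pos: [0.6765, -0.1734, 0.0175]
eef_rot: [-0.707, 0.708, 0.001, 0.001]
wrist_force: [-0.9, 0.0, 6.6]
opening: 0.613
time_s: 22.02
eef_pos: [0.6787, -0.1741, 0.1023]
eef_rot: [-0.706, 0.709, 0.003, 0.004]
wrist_force: [2.4, -0.8, 0.4]
opening: 0.616
t 22.02 pos [ 678.7 -174.1  102.3] yaw -0.0 op 0.616 F [ 2.4 -0.8  0.4] tool shift now [-183.7    8.6  458. ]
turn ay -0.0 shift after turn x,y,z [-183.4   12.3  458. ]
t 22.07 pos [ 677.7 -173.8   99.8] yaw -0.0 op 0.617 F [ 0.1 -0.2  0.1] tool shift now [-182.7    7.   457.6]
turn ay -0.0 shift after turn x,y,z [-182.4    9.8  457.7]
```

View pics/w24.png

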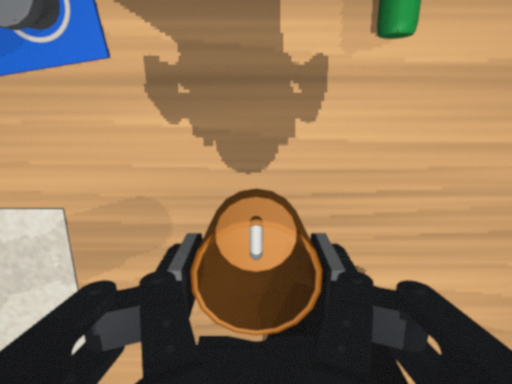

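Run:
```python
from h import *
m=camera_model("wrist"); o,M=tool(); p=o["eef_pos"].copy(); z0=p[2]
for f,r in(("w24",None),):
  for dz in (.034,.040,-.008): p[2]=z0+dz; print(dz,np.round(proj(m,p),1), np.round((onz(m,(256,275 if dz>0 else 232),p[2])-p)*1000,1))
```

```text
0.034 [255.1 288.8] [0.3 6.2 0. ]
0.04 [255.2 298.1] [0.3 9.9 0. ]
-0.008 [254.8 241.8] [0.7 5.6 0. ]
```

```bash
python3 -m jog '[[-8,0,20,0,0,0,1],[-14,0,35,0,0,0,1],[-14,0,35,0,0,0,1],[-14,0,35,0,0,0,1],[-14,0,35,0,0,0,1],[-14,0,35,0,0,0,1],[-14,0,35,0,0,0,1],[-14,0,35,0,0,0,1]]'; python3 -m jog '[[-14,0,35,0,0,0,1],[-14,0,35,0,0,0,1],[-14,0,35,0,0,0,1],[-14,0,35,0,0,0,1],[-14,5,33,0,0,0,1],[-7,10,15,0,0,0,1],[0,10,0,0,0,0,1],[0,0,0,0,0,0,1]]'
python3 - <<'E'
from h import *
go(495.3,279.5,17,0)
cv2.imwrite("pics/w25.png",camera("wrist"))
go(495.3,279.5,17,0)
E
```

```text
time_s: 22.73
eef_pos: [0.5674, 0.094, 0.094]
eef_rot: [0.707, -0.707, 0.001, 0.0]
wrist_force: [0.3, 0.0, -1.3]
opening: 0.616
time_s: 23.4
eef_pos: [0.4896, 0.2804, 0.067]
eef_rot: [-0.706, 0.708, -0.001, -0.002]
wrist_force: [-1.1, -1.7, -0.6]
opening: 0.616
t 23.4 pos [489.6 280.4  67. ] yaw 0.1 op 0.616 F [-1.1 -1.7 -0.6] tool shift now [ 5.9 50.  -0.9]
turn ay 0.1 shift after turn x,y,z [ 5.7 50.  -0.9]
t 23.45 pos [490.8 279.7  68. ] yaw 0.0 op 0.616 F [-0.2 -0.5 -0.4] tool shift now [ 4.7 51.  -0.1]
turn ay 0.0 shift after turn x,y,z [ 4.5 51.  -0.2]
```

View pics/w25.png

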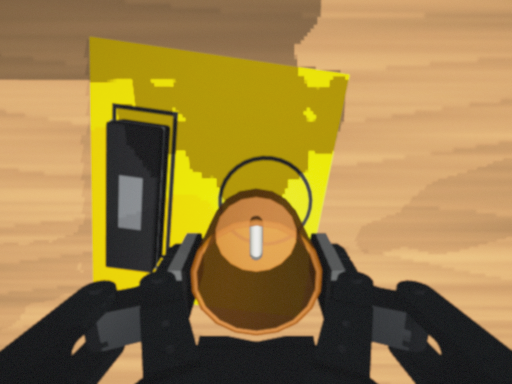

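```bash
python3 -m jog '[[5,15,0,0,0,0,1],[0,15,0,0,0,0,1],[0,10,0,0,0,0,1],[0,5,0,0,0,0,1],[0,2,0,0,0,0,1],[0,0,0,0,0,0,1]]'
python3 - <<'E'
from h import *
go(495.3,279.5,14,0)
cv2.imwrite("pics/w26.png",camera("wrist"))
E
```

```text
time_s: 23.95
eef_pos: [0.4973, 0.2798, 0.0226]
eef_rot: [-0.707, 0.707, -0.001, 0.0]
wrist_force: [-0.8, 0.0, -0.8]
opening: 0.612
t 23.95 pos [497.3 279.8  22.6] yaw -0.1 op 0.612 F [-0.8  0.  -0.8] tool shift now [-2.   8.6 -0.3]
turn ay -0.1 shift after turn x,y,z [-2.   8.6 -0.3]
```

View pics/w26.png

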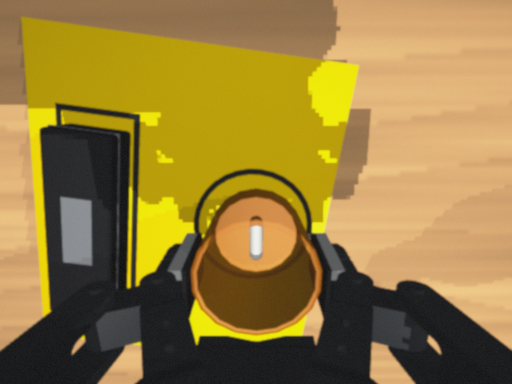

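Close, but not touching yet. I'll go down in small steps.

```bash
python3 -m jog '[[-1,2,0,0,0,0,1],[0,1,0,0,0,0,1],[0,0,0,0,0,0,1]]'; python3 -m jog '[[0,1,0,0,0,0,1],[0,1,0,0,0,0,1],[0,0,0,0,0,0,1]]'
```

```text
time_s: 24.25
eef_pos: [0.4972, 0.2807, 0.0215]
eef_rot: [0.707, -0.707, -0.001, -0.001]
wrist_force: [-2.1, -1.6, 6.7]
opening: 0.622
time_s: 24.5
eef_pos: [0.4972, 0.2807, 0.0214]
eef_rot: [-0.707, 0.707, 0.001, 0.001]
wrist_force: [-8.5, -5.3, 23.3]
opening: 0.616
```

Contact at 23 N. I'll ease up, release and retreat.

```bash
python3 -m jog '[[0,-1.5,0,0,0,0,1],[0,0,0,0,0,0,0.2],[0,0,0,0,0,0,-0.6],[0,0,0,0,0,0,-0.6],[0,0,0,0,0,0,-0.6],[0,-25,0,0,0,0,-0.6],[0,-35,0,0,0,0,-0.6],[0,-35,0,0,0,0,-0.6]]'
python3 - <<'E'
from h import *
cv2.imwrite("pics/w27.png",camera("wrist"));cv2.imwrite("pics/s27.png",camera("scene"))
go(250,250,200,0)
E
```

```text
time_s: 25.17
eef_pos: [0.4949, 0.28, 0.1138]
eef_rot: [-0.707, 0.707, -0.001, -0.001]
wrist_force: [0.4, 1.1, 0.3]
opening: 0.803
t 25.27 pos [500.4 281.9 120.5] yaw -0.0 op 0.801 F [ 0.3 -0.1  0.3] tool shift now [-249.6  -82.2  -31.7]
turn ay -0.0 shift after turn x,y,z [-250.4  -79.5  -31.9]
```

View pics/w27.png

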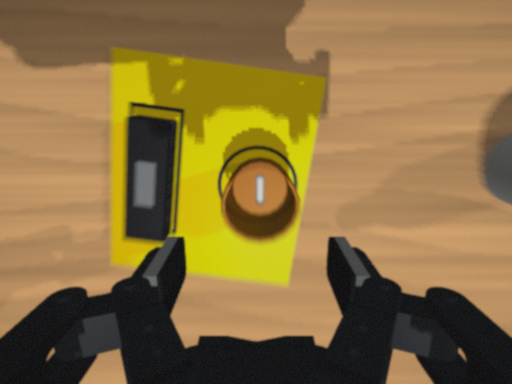

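View pics/s27.png

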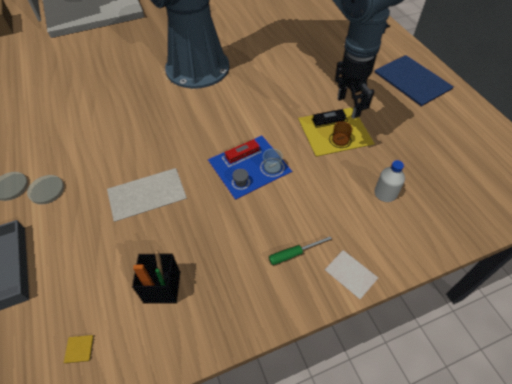

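All five are in place. I'll move the arm aside for an unobstructed top view.

```bash
python3 -m jog '[[0,-40,0,0,0,0,-1],[0,-40,0,0,0,0,-1],[-5,0,-40,0,0,0,-1],[-8,0,-40,0,0,0,-1],[-8,0,-40,0,0,0,-1],[-8,0,-40,0,0,0,-1],[-8,0,-40,0,0,0,-1],[-8,0,-40,0,0,0,-1]]'; python3 -m jog '[[-8,0,-40,0,0,0,-1],[-8,0,-40,0,0,0,-1],[-8,0,-40,0,0,0,-1],[-8,0,-40,0,0,0,-1],[-8,0,-40,0,0,0,-1],[-8,0,-40,0,0,0,-1],[-8,0,-40,0,0,0,-1],[-5,0,-30,0,0,0,-1]]';python3 - <<'E'
from h import *
im=camera("top"); m=camera_model("top"); cv2.imwrite("pics/t28.png",im)
cv2.imwrite("pics/t28c.png",cv2.resize(im[195:300,85:305],None,fx=3.6,fy=3.6,interpolation=cv2.INTER_CUBIC))
go(300,-300,200,0)
H,S,V=cv2.split(cv2.cvtColor(im,cv2.COLOR_BGR2HSV))
for c in blobs(((H<5)|(H>174))&(S>150)&(V>60))[:1]: print("red",*rectw(m,c,.028))
k=V<70; s=np.zeros_like(k); s[255:292,100:162]=k[255:292,100:162]
for c in blobs(s)[:2]: print("black",*rectw(m,c,.028))
E
```

```text
time_s: 25.93
eef_pos: [0.4501, 0.039, 0.1937]
eef_rot: [0.707, -0.707, 0.0, 0.0]
wrist_force: [0.0, -0.0, 0.2]
opening: 1.002
time_s: 26.6
eef_pos: [0.3887, -0.2723, 0.1938]
eef_rot: [-0.707, 0.707, -0.001, 0.001]
wrist_force: [0.6, 0.6, -0.3]
opening: 0.999
t 26.65 pos [ 388.4 -276.7  194.2] yaw -0.3 op 0.996 F [-1.4 -5.4  0.7] tool shift now [-88.3  -5.7 -23.7]
turn ay -0.3 shift after turn x,y,z [-88.4  -5.8 -23.3]
red [4.362e+02 3.000e-01] [93.3 30. ] -82.3
black [411.6 287.9] [101.7  38.4] 82.4
```

View pics/t28.png

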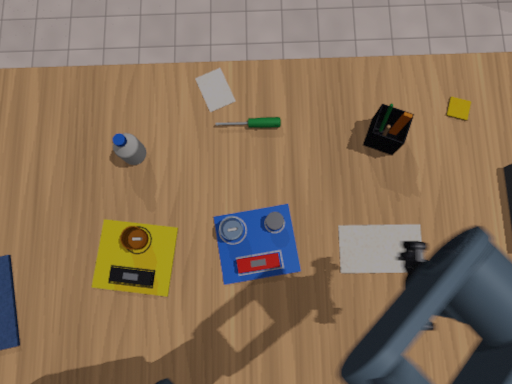

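View pics/t28c.png

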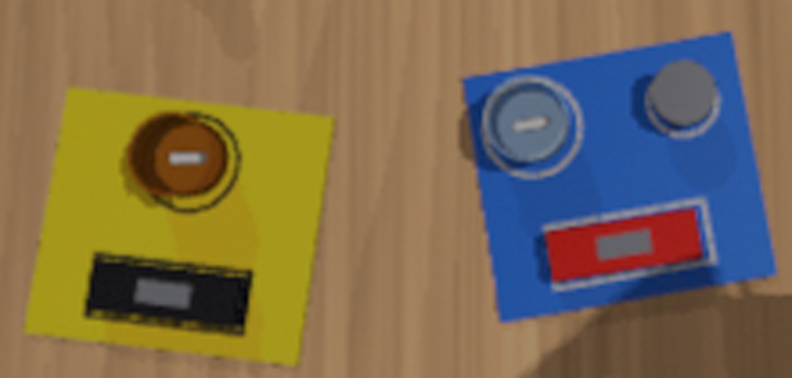

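Run:
```python
from h import *
m=camera_model("top")
def B(c,yaw,p):
    a=np.radians(yaw);d=np.array(p[:2])*1000-c; return np.round([np.cos(a)*d[0]+np.sin(a)*d[1],-np.sin(a)*d[0]+np.cos(a)*d[1]],1)
bl=((482,3.8),8.8);ye=((455.7,289.2),-7.6)
for n,b,uv,z in(("amber rim",ye,(175,153),.054),("amber floor",ye,(189,160),.008),("clear rim",bl,(529,121),.054),("clear floor",bl,(530,125),.008),("stopper",bl,(683,93),.04),("black plate",ye,(163,292),.028),("red plate",bl,(623,244),.028)):
    print(n,B(*b,onz(m,(uv[0]/3.6+84.9,uv[1]/3.6+194.9),z)))
```

```text
amber rim [42.3 -5.4]
amber floor [40.7 -0.6]
clear rim [37.8 47.3]
clear floor [40.2 50.2]
stopper [ 39.8 -50.7]
black plate [-43.8  -4.3]
red plate [-46.    3.1]
```

All five are within about 6 mm of their targets and the bystanders look unmoved. I'll let the arm settle and hand in.

```bash
python3 -m jog '[[0,0,0,0,0,0,-1],[0,0,0,0,0,0,-1],[0,0,0,0,0,0,-1]]' && python3 -c "
from bench import *
print(hand_in())"
```

```text
time_s: 26.9
eef_pos: [0.3899, -0.2682, 0.1936]
eef_rot: [0.708, -0.707, 0.0, 0.0]
wrist_force: [-0.0, 0.5, -0.1]
opening: 1.0
the job is handed in; nothing more can be done
None
```

Both kits are made up on their boards, and I handed the job in at 26.9 s with the gripper open and the arm clear; `hand_in()` gives no verdict. I slid the red case about 55 mm lengthways with shut fingers and gripped its free end to place it. Then I placed the black case, clear cell, stopper and amber cell.

The last top view puts each thing within about 6 mm of its outline centre along each axis, against the 13 mm allowed. Both cases are within about 1.5° of their outlines, the cells and stopper stand upright, and the bystanders look unmoved.

| Thing | Position in board axes, x / y (mm) | Target (mm) |
|---|---|---|
| Red case | -46 / +3 | -45 / 0 |
| Black case | -44 / -4 | -45 / 0 |
| Clear cell | about 38 to 40 / 47 to 50 | 40 / 50 |
| Stopper | 40 / -51 | 40 / -50 |
| Amber cell | about 41 to 42 / -5 to -1 | 40 / 0 |

- **Disagreements:** The wrist camera and top camera differed by 3 to 6 mm on heights above the table. The rim and floor readings of each cell differed by up to 5 mm. The tool position readings were noisy by a few millimetres. All of this stayed inside tolerance.
- **Black case mask:** Its final colour mask took in the dark outline as well, so the black position comes from the plate on its lid.

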